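# Chill the next dessert and set the chiller's scale sleeve to 6

### The arm

A 6-joint arm with a two-finger parallel gripper is mounted at the origin on the work surface. World frame = base frame: x ahead of the robot, y to its left, z up, the work surface at z = 0. Lengths are in m, angles in rad, forces in N, time in s.
With the tool pointing down it reaches from about 0.25 to 0.775 m from the base axis. Payload 4 kg.
Tool frame: the origin (TCP) lies at the very end of the fingers, on their centre line; the grasp point (between the pads) lies 19 mm behind it; z points along the fingers, y is the line along which they close (so a half turn about z gives the same grasp; the last joint's range is limited). The gripper opens to 94 mm and grips with 3 to 60 N. Pads are 16 mm wide; open, the fingers measure 119 mm over their backs; the gripper's body (75 mm by 177 mm) begins 78 mm behind the grasp point.
Start: joints at [1.016, 0.087, 1.371, -0, 1.684, -0.103], TCP at [0.24, 0.495, 0.174] pointing down, gripper open.
Joint ranges: [-3.1, 3.1], [-0.76, 2.03], [0.27, 2.55], [-1.08, 4.22], [0.17, 2.65], [-2.57, 2.57]. Speed limits (rad/s): [2.79, 2.79, 3.14, 3.14, 3.14, 3.14].

### API

Orientations are given as a unit quaternion [x, y, z, w].
In Python, from workcell import manip gives the robot as it stands. The module is installed in compiled form; this text tells all that it offers.
- The arm moves only by the shell command python3 -m crank 'ROWS'. ROWS is JSON, a list that holds one entry, the list of rows, each a list of 7 numbers: the shift along the tool's x, y, z in mm, then the turn, a rotation vector about the tool's x, y, z in degrees, then the opening, from 0 (shut) to 1 (fully open). A call has 1 to 12 rows; each row shifts and turns the commanded pose from where the row before left it, along the tool's axes as they then stand; what a row does not reach is not made up. A row lasts 1/8 s, in which the tool goes at most 62.5 mm and 10.7 degrees, less where a joint would pass 70% of its speed; a pose out of reach is approached as far as the arm can. A call with a gripper value outside its range is refused whole. The fingers move at their own pace and stop on an object; the grip force is fixed at half the most. Time passes only in rows, so rows that do not move let the fingers close. It gives the time, the measured TCP pose, the force, the opening and the grip force at its end, in the units of the state.
- manip.observe(): the state, without advancing time (a new reading comes with each control period).
- manip.get_image(name): name is "scene" or "top"; returns the picture (420x560x3 uint8, red, green, blue); there is no depth.
- manip.get_calibration(name): a dict with "mtx" (3x3 intrinsics, pixels), "k1" (the pictures are not rectified: a ray, as slopes to the right and down, at radius r is drawn at 1 + k1 r^2 times it, then the intrinsics apply), "position" and "rotation" of the camera in the world. Camera axes: x right, y up, looking along -z (the intrinsics and any distortion apply to the point x, -y, -z); pixel columns grow to the right and rows downward; lengths in m; the calibration is good to about 2 mm. A picture is of the moment at which its call begins. get_calibration takes no time and is no camera call.
- manip.sign_off(): hands the job in; it is judged then, once.
The state is a dict: "t": time; "qpos": joint angles; "dq": joint speeds; "joint_efforts": joint torques, N m; "ee_pos": TCP position; "tcp_rot": TCP orientation; "wrist_force": force on the tool from outside, world axes, zero at the start; "moment": the same for the moment, N m; "finger_gap": opening from 0.0 (shut) to 1.0 (fully open); "finger_force": force on a finger pad.
Only numpy, scipy, OpenCV 4.12 (cv2) and the standard library are available. Lean on these libraries where they do the work, as an engineer would, in place of code of your own. Each camera call takes 0.05 s, during which the arm holds its last target. There are 200 camera calls.

### The job

The ramekin on the chiller's cold plate is done and the tall lidded pot is next: swap their places, so that the pot stands wholly on the cold plate and the ramekin wholly on the square board (the round cork coaster is free for parking one of them), keeping both upright and setting them down without dropping them. Only then turn the chiller's clicking scale sleeve, by pushing its pin round, so that it rests in the click at 6. Leave the tart, the card stand and the shaker where they are.

Things in the scene. Friction and masses are not known exactly. Their poses are not given: they have to be found in the camera images.
- chiller_mid (a point): centre of the top face of the chiller, a low aluminium box fixed to the counter, 200 (x) x 340 (y) x 60 mm high, whose place and yaw vary. z is up, y runs from the scale sleeve towards the cold plate, x points away from the robot. The cold plate's centre lies 85 mm along +y, the sleeve's axis 85 mm along -y
- plate_top (a point): centre of the top face of the cold plate: a bare steel disc, 100 mm across and 4 mm thick, on the chiller's top, 64 mm above the counter; axes as the chiller's. The ramekin stands on it at the start
- dial_axis (a point): on the scale sleeve's vertical axis, at the height of the sleeve's flat top (91 mm above the counter); axes as the chiller's. The sleeve is a ribbed grey collar, 95 mm across and 28 mm high, with a steel stub pin upright on its top, 36 mm from the axis. Nothing else stands above its top but a steel cap 2 mm high and 20 mm across at the centre
- scale_ring (a point): on the sleeve's axis, 62 mm above the counter: centre of the fixed white ring, 156 mm across, round the sleeve's foot. It bears black ticks and numerals 0 to 8, clockwise seen from above, 22.5 degrees apart: 0 lies along the chiller's +y (towards the cold plate), 4 along +x (away from the robot), 8 along -y
- dial_pin (a point): centre of the top end of the steel pin on the sleeve: 12 mm across, 30 mm high (its foot is on the sleeve's top, its top 121 mm above the counter), 36 mm from the sleeve's axis. The pin, and a white line that runs from the centre to it and down the rim, point at the number set
- dial (a joint): angle of the scale sleeve, rad: 0 with the pin at numeral 0, growing clockwise seen from above, 0.3927 rad a number (6 is at 2.356); stops just beyond 0 and 8. It clicks: it is drawn into the nearest number from up to about 0.19 rad either side and rests there within 0.02 rad; a push of about 4 N sideways on the pin carries it from one click to the next. At the start it rests at one of the numbers from 0 to 3
- pot_mid (a point): centre, half-way up, of the tall lidded dessert pot: a white ceramic cylinder 56 mm across and 60 mm high, with a wooden lid 60 mm across and 8 mm thick on it (fast to the pot; 68 mm high in all); this point is 34 mm above its underside; z is up its axis. 0.15 to 0.31 kg. It stands on the square board at the start
- ramekin_mid (a point): centre, half-way up, of the ramekin: a low fluted white ceramic cylinder 64 mm across and 44 mm high with a baked crust flush with its top; this point is 22 mm above its underside; z is up its axis. 0.14 to 0.28 kg
- board_top (a point): centre of the top of the square wooden board, 110 x 110 mm, 8 mm thick, fixed to the counter; its place, nearer or farther than the coaster, varies
- coaster_top (a point): centre of the top of the round cork coaster, 110 mm across, 6 mm thick, fixed to the counter, empty at the start
- tart: bystander: fruit tart, 80 mm across, about 38 mm high; origin under its centre
- card: bystander: price-card stand, foot 50 x 80 mm, about 68 mm high; origin under its centre
- shaker: bystander: steel sugar shaker, 50 mm across, 93 mm high; origin under its centre

How it is judged:
By the outcome, as a careful person would: the job done as asked, in the order asked, and still so for the second after the job is handed in, with the robot touching nothing.
It also fails if it takes over 66 s, if anything falls off the work surface, if the arm or the gripper's body presses on something with over 40 N, if the wrist force passes 120 N, or if a joint passes its speed limit or range.

## Working session

There is one attempt and no reset: what is moved stays moved. The work goes in short steps, Python scripts to look and compute and a shell command to move; the robot and the scene stay as the last step left them, time stands still between calls to the robot, and variables do not carry over. Pictures are saved under pics/ and viewed, at most 10 in all, crops included, and the job is handed in when it is done.

```bash
mkdir -p pics; python3 - <<'E'
from workcell import manip
import cv2
for n in("top","scene"):
    c=manip.get_calibration(n);print(n,c)
    cv2.imwrite(f"pics/{n}0.png",cv2.resize(manip.get_image(n)[:,:,::-1],(800,600),interpolation=cv2.INTER_CUBIC))
print(manip.observe())
E
```

```text
top {'mtx': array([[398.89934931,   0.        , 282.50076386],
       [  0.        , 398.89934931, 203.31354396],
       [  0.        ,   0.        ,   1.        ]]), 'k1': -0.08558274438359859, 'position': array([0.37118035, 0.08505903, 1.17908471]), 'rotation': array([ 0.08272513, -0.08154239, -0.68776414,  0.71658069])}
scene {'mtx': array([[429.83996534,   0.        , 286.77848541],
       [  0.        , 429.83996534, 211.27583684],
       [  0.        ,   0.        ,   1.        ]]), 'k1': -0.06118138774461421, 'position': array([ 1.17579005, -0.52715919,  0.81874136]), 'rotation': array([0.37785711, 0.14662397, 0.33260102, 0.8515292 ])}
{'t': 0.1, 'qpos': array([ 1.01591179e+00,  8.79073708e-02,  1.37206601e+00,  6.37951558e-06,
        1.68363620e+00, -1.03102206e-01]), 'dq': array([-0.00016666, -0.00148322, -0.00339201,  0.00095411, -0.00028868,
        0.0010786 ]), 'joint_efforts': array([ 1.10408393e-03, -3.41252267e+01, -3.03302586e+01,  7.18775019e-02,
        3.03783605e-02, -9.65289382e-05]), 'ee_pos': array([0.23982179, 0.49434192, 0.17322578]), 'tcp_rot': array([ 2.23974517e-01,  9.74594479e-01, -9.53353249e-04, -3.28824773e-04]), 'wrist_force': array([ 0.12136028, -0.18883551, -0.48403098]), 'moment': array([-0.0036408 , -0.00328956, -0.01565955]), 'finger_force': 0.0, 'finger_gap': 1.0006098921921254}
```

View pics/top0.png

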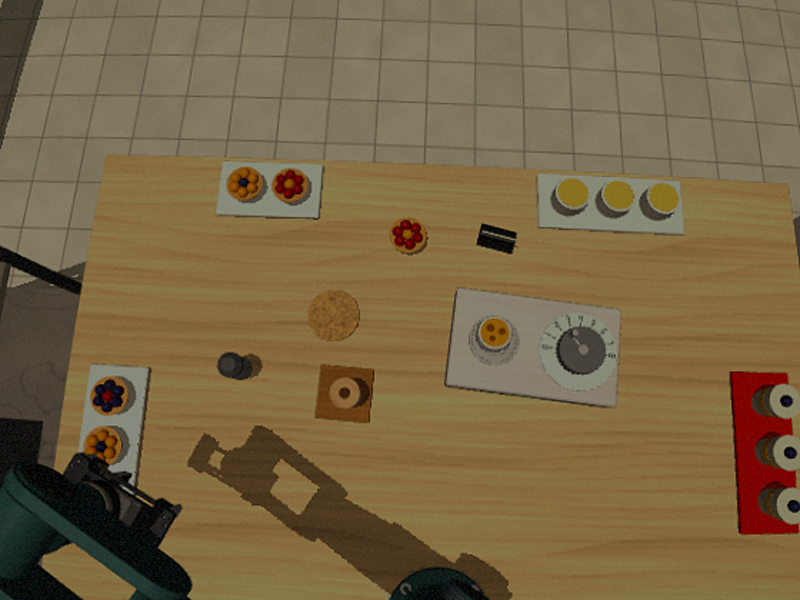

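View pics/scene0.png

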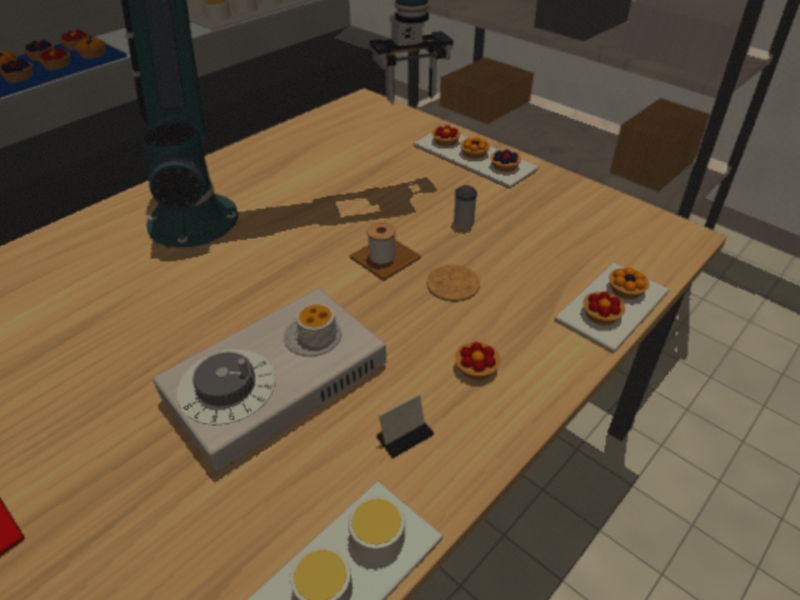

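The top view shows, in 800x600 px, the coaster at (334,316), board at (345,393) with the pot on it, ramekin at (494,331), dial at (583,350) and shaker at (234,365). In the scene view the pin looks near 2–3. I'll enlarge the top view to measure.

```bash
cat > h.py <<'E'
import numpy as np,cv2
from workcell import manip
from scipy.spatial.transform import Rotation as R
def world(n,u,v,z):
    c=manip.get_calibration(n);K=c["mtx"]
    p=cv2.undistortPoints(np.array([[[u,v]]],float),K,np.array([c["k1"],0,0,0.]))[0,0]
    d=R.from_quat(c["rotation"]).apply([p[0],-p[1],-1]);o=c["position"]
    return o+d*(z-o[2])/d[2]
def pix(n,P):
    c=manip.get_calibration(n)
    q=R.from_quat(c["rotation"]).inv().apply(np.atleast_2d(P)-c["position"])*[1,-1,-1]
    return cv2.projectPoints(q,np.zeros(3),np.zeros(3),c["mtx"],np.array([c["k1"],0,0,0.]))[0][:,0]
def crop(n,x0,y0,w,h,s,f):
    im=manip.get_image(n)[:,:,::-1]
    cv2.imwrite(f,cv2.resize(im[y0:y0+h,x0:x0+w],None,fx=s,fy=s,interpolation=cv2.INTER_CUBIC))
E
python3 - <<'E'
from h import *
crop("top",210,190,230,120,3.45,"pics/c1.png")
crop("scene",100,190,180,145,4,"pics/c2.png")
E
```

```text
(no output)
```

View pics/c1.png

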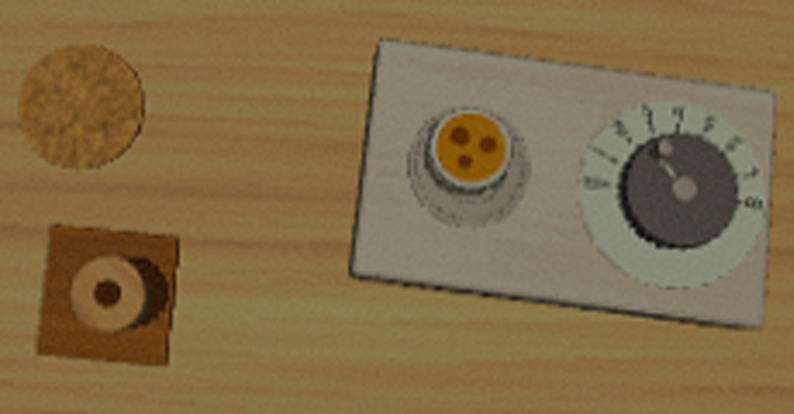

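View pics/c2.png

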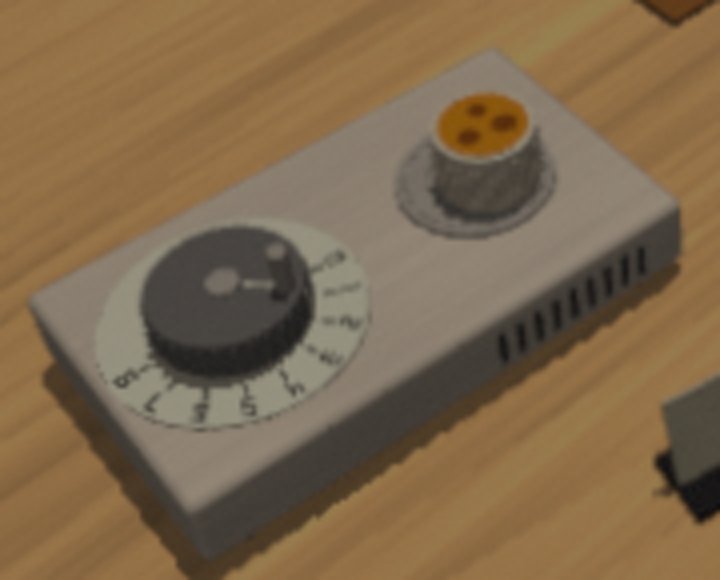

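The top crop shows coaster (81,106), lid (107,293), crust (471,148), cap (684,188), pin top (666,147) and chiller corners (378,39), (775,93), (762,327), (350,277). In the scene crop: crust (483,124), cap (222,281), pin top (276,250). I'll turn these into positions.

```bash
python3 - <<'E'
from h import *
np.set_printoptions(precision=4,suppress=True)
W=lambda u,v,z:world("top",210+(u+.5)/3.45-.5,190+(v+.5)/3.45-.5,z)
S=lambda u,v,z:world("scene",100+(u+.5)/4-.5,190+(v+.5)/4-.5,z)
C=[W(*p,.06) for p in [(378,39),(775,93),(762,327),(350,277)]]
for i in range(4): print("edge",np.linalg.norm(C[i]-C[i-1]))
m=np.mean(C,0);ey=C[0]-C[1]+C[3]-C[2];yaw=np.arctan2(-ey[0],ey[1]);ey=np.array([-np.sin(yaw),np.cos(yaw),0])
print("mid",m,"yaw",np.degrees(yaw),"plate",m+.085*ey,"dial",m-.085*ey)
print("plate seen",W(469,167,.064),S(475,187,.064),"ring",W(674,195,.062))
cap=W(684,188,.093);pin=W(666,147,.121);print("cap",cap,S(222,281,.093),"pin",pin,S(276,250,.121))
d=(pin-(m-.085*ey))[:2];print("r",np.hypot(*d),"num",np.degrees(yaw+np.pi/2-np.arctan2(d[1],d[0]))/22.5)
print("ram",W(471,148,.108),S(483,124,.108))
B=[W(*p,.008) for p in [(51,224),(180,237),(168,366),(37,353)]]
print("board",np.mean(B,0),[np.linalg.norm(B[i]-B[i-1]) for i in range(4)])
print("pot",W(107,293,.076),world("scene",381*.7,230*.7,.076),"board sc",world("scene",385*.7,257*.7,.008))
print("coaster",W(81,106,.006),world("scene",453.5*.7,282*.7,.006))
print("shaker",world("top",230*.7,363*.7,.09),"tart",world("top",408*.7,234*.7,.03),"card",world("top",497*.7,237*.7,.03))
o=manip.observe();print(R.from_quat(o["tcp_rot"]).as_matrix())
E
```

```text
edge 0.19927376397197896
edge 0.3374227387693953
edge 0.19528354871835896
edge 0.33697692057980294
mid [ 0.5333 -0.1719  0.06  ] yaw -5.233939309222765 plate [ 0.541  -0.0873  0.06  ] dial [ 0.5255 -0.2566  0.06  ]
plate seen [ 0.5422 -0.0897  0.064 ] [ 0.5513 -0.0953  0.064 ] ring [ 0.5256 -0.2597  0.062 ]
cap [ 0.5273 -0.2584  0.093 ] [ 0.5271 -0.2575  0.093 ] pin [ 0.5551 -0.2361  0.121 ] [ 0.555  -0.2343  0.121 ]
r 0.035983983822047434 num 2.2206159324849537
ram [ 0.5506 -0.0843  0.108 ] [ 0.5507 -0.0824  0.108 ]
board [0.4301 0.2038 0.008 ] [np.float64(0.10828301717937064), np.float64(0.1104995065781198), np.float64(0.10776017978167274), np.float64(0.11014155024369132)]
pot [0.4278 0.1985 0.076 ] [0.4279 0.1994 0.076 ] board sc [0.4353 0.2013 0.008 ]
coaster [0.5907 0.2384 0.006 ] [0.5942 0.2389 0.006 ]
shaker [0.4723 0.4198 0.09  ] tart [0.7671 0.0882 0.03  ] card [ 0.7686 -0.1012  0.03  ]
[[-0.8997  0.4366 -0.0007]
 [ 0.4366  0.8997 -0.0011]
 [ 0.0001 -0.0013 -1.    ]]
```

Both views agree within about 2 mm: pot (0.428,0.199), ramekin (0.5505,-0.0835), plate (0.542,-0.0885), board (0.4305,0.2035), coaster (0.592,0.2385) and dial axis (0.527,-0.258). The pin is at 2. First I'll square the tool up and move above the pot.

```bash
python3 -m crank '[[[0,0,0,0,0,-8.63,1],[0,0,0,0,0,-8.63,1],[0,0,0,0,0,-8.63,1],[-24,-37,0,0,0,0,1],[-24,-37,0,0,0,0,1],[-24,-37,0,0,0,0,1],[-24,-37,0,0,0,0,1],[-24,-37,0,0,0,0,1],[-24,-37,0,0,0,0,1],[-24,-37,0,0,0,0,1],[-20,-36,0,0,0,0,1],[0,0,0,0,0,0,1]]]'
```

```text
t: 1.7
ee_pos: [0.429, 0.1978, 0.174]
tcp_rot: [0.002, 1.0, -0.0, -0.0]
wrist_force: [-0.5, 0.3, -0.7]
finger_gap: 0.999
finger_force: 0.0
```

```bash
python3 -m crank '[[[0.5,1.5,30,0,0,0,1],[0,0,40,0,0,0,1],[0,0,40,0,0,0,1],[0,0,30,0,0,0,1],[0,0,13,0,0,0,1],[0,0,0,0,0,0,1],[0,0,0,0,0,0,0],[0,0,0,0,0,0,0],[0,0,0,0,0,0,0],[0,0,0,0,0,0,0],[0,0,0,0,0,0,0],[0,0,0,0,0,0,0]]]'
```

```text
t: 3.2
ee_pos: [0.4282, 0.2009, 0.0219]
tcp_rot: [0.0, 1.0, -0.0, 0.001]
wrist_force: [-0.5, -3.2, 4.7]
finger_gap: 0.631
finger_force: 30.0
```

```bash
python3 -m crank '[[[0,0,-5,0,0,0,0],[0,0,-15,0,0,0,0],[0,0,-25,0,0,0,0],[0,0,-20,0,0,0,0],[0,0,0,0,0,0,0]]]'; python3 -c "
from h import *
crop('scene',200,110,180,140,4,'pics/c3.png')"
```

```text
t: 3.82
ee_pos: [0.4291, 0.2022, 0.0885]
tcp_rot: [-0.0, 1.0, 0.001, 0.002]
wrist_force: [0.7, 0.3, -3.2]
finger_gap: 0.625
finger_force: 30.0
```

View pics/c3.png

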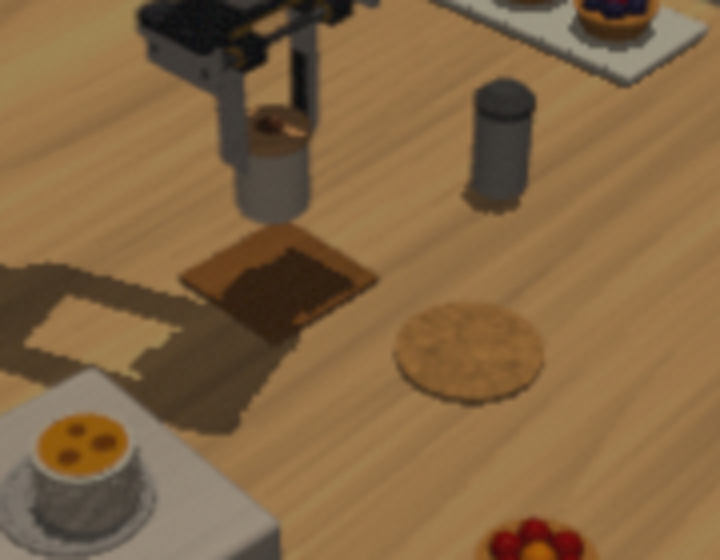

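The pot is held upright between the fingers, with lid top near (275,125) and bottom centre near (273,207). I'll check whether it slipped during the lift.

```bash
python3 - <<'E'
from h import *
x,y=.4285,.2015
for b in(.075,.065,.055,.045):
    P=pix("scene",[[x,y,b],[x,y,b+.068],[.4291,.2022-.034,.0885]])
    print(b,((P-[200,110])*4).round())
E
```

```text
0.075 [[269. 204.]
 [267. 126.]
 [237. 209.]]
0.065 [[270. 215.]
 [267. 138.]
 [237. 209.]]
0.055 [[270. 226.]
 [267. 150.]
 [237. 209.]]
0.045 [[270. 237.]
 [268. 161.]
 [237. 209.]]
```

```bash
python3 -m crank '[[[-12,3,0,0,0,0,0],[-25,5.5,0,0,0,0,0],[-30,6.5,0,0,0,0,0],[-30,6.5,0,0,0,0,0],[-30,6.5,0,0,0,0,0],[-25,5.5,0,0,0,0,0],[-11,3,10,0,0,0,0],[0,0,22,0,0,0,0],[0,0,18,0,0,0,0],[0,0,10,0,0,0,0],[0,0,4,0,0,0,0],[0,0,0,0,0,0,0]]]'
```

```text
t: 5.38
ee_pos: [0.5908, 0.238, 0.0226]
tcp_rot: [-0.0, 1.0, 0.0, 0.0]
wrist_force: [0.1, 0.7, -2.6]
finger_gap: 0.626
finger_force: 30.0
```

Now I'll lower it onto the cork in fine steps.

```bash
python3 -m crank '[[[0,0,1,0,0,0,0],[0,0,1,0,0,0,0],[0,0,0,0,0,0,0]]]'
```

```text
t: 5.75
ee_pos: [0.5908, 0.2379, 0.0206]
tcp_rot: [-0.0, 1.0, 0.0, 0.0]
wrist_force: [0.8, 0.8, -2.5]
finger_gap: 0.627
finger_force: 30.0
```

```bash
python3 -m crank '[[[0,0,0.8,0,0,0,0],[0,0,0.7,0,0,0,0],[0,0,0,0,0,0,0]]]'
```

```text
t: 6.12
ee_pos: [0.591, 0.238, 0.02]
tcp_rot: [-0.0, 1.0, 0.0, 0.001]
wrist_force: [-2.3, -0.7, 4.0]
finger_gap: 0.624
finger_force: 30.0
```

```bash
python3 -m crank '[[[0,0,0,0,0,0,1],[0,0,0,0,0,0,1],[0,0,0,0,0,0,1],[0,0,0,0,0,0,1],[0,0,-20,0,0,0,1],[0,0,-45,0,0,0,1],[0,0,-50,0,0,0,1],[0,0,-15,0,0,0,1],[5,-40,0,0,0,0,1],[5,-45,0,0,0,0,1],[5,-45,0,0,0,0,1],[5,-45,0,0,0,0,1]]]'; python3 -m crank '[[[5,-45,0,0,0,0,1],[5,-45,0,0,0,0,1],[5,-40,0,0,0,0,1],[5,-16,0,0,0,0,1],[0,0,0,0,0,0,1]]]'
```

```text
t: 7.62
ee_pos: [0.5699, 0.0615, 0.1483]
tcp_rot: [-0.0, 1.0, -0.0, -0.0]
wrist_force: [-0.5, -0.8, -0.3]
finger_gap: 0.998
finger_force: 0.0
t: 8.25
ee_pos: [0.5503, -0.0833, 0.1486]
tcp_rot: [0.001, 1.0, 0.0, -0.0]
wrist_force: [1.1, 0.4, -0.0]
finger_gap: 1.0
finger_force: 0.0
```

```bash
python3 -m crank '[[[0,0,20,0,0,0,1],[0,0,25,0,0,0,1],[0,0,20,0,0,0,1],[0,0,9,0,0,0,1],[0,0,0,0,0,0,1],[0,0,0,0,0,0,0],[0,0,0,0,0,0,0],[0,0,0,0,0,0,0],[0,0,0,0,0,0,0],[0,0,0,0,0,0,0]]]'; python3 -m crank '[[[0,0,-4,0,0,0,0],[0,0,-15,0,0,0,0],[0,0,-25,0,0,0,0],[0,0,-15,0,0,0,0],[0,0,0,0,0,0,0]]]';  python3 -c "
from h import *
crop('scene',140,140,250,150,3.2,'pics/c4.png')"
```

```text
t: 9.5
ee_pos: [0.551, -0.0836, 0.0754]
tcp_rot: [0.0, 1.0, -0.0, 0.001]
wrist_force: [-0.6, -1.4, 1.8]
finger_gap: 0.659
finger_force: 30.0
t: 10.12
ee_pos: [0.5518, -0.0833, 0.1357]
tcp_rot: [-0.0, 1.0, -0.0, 0.002]
wrist_force: [0.1, -0.2, -2.9]
finger_gap: 0.657
finger_force: 30.0
```

View pics/c4.png

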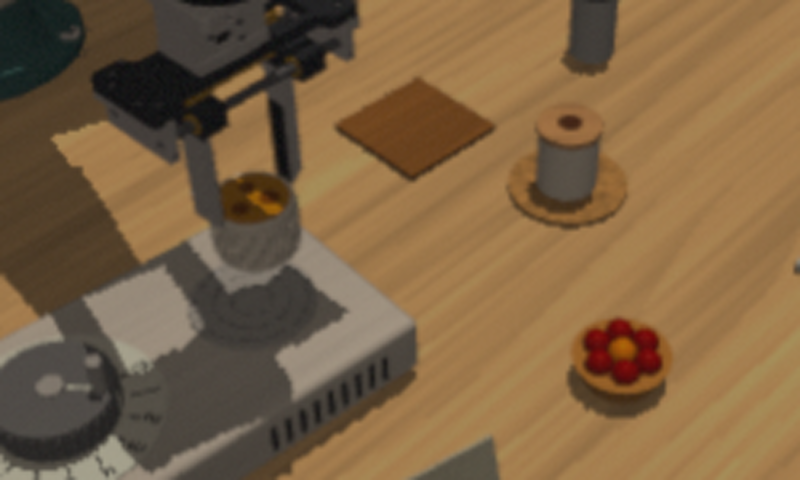

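The pot stands upright on the coaster, around (570,165). The ramekin hangs level, and the board is empty at (415,128). Next I'll carry the ramekin to the board.

```bash
python3 -m crank '[[[5,12,0,0,0,0,0],[10,24,0,0,0,0,0],[12.5,30,0,0,0,0,0],[12.5,30,0,0,0,0,0],[12.5,30,0,0,0,0,0],[12.5,30,0,0,0,0,0],[12.5,30,0,0,0,0,0],[12.5,30,0,0,0,0,0],[12.5,30,0,0,0,0,0],[10,24,0,0,0,0,0],[7.5,17,0,0,0,0,0],[0,0,0,0,0,0,0]]]'; python3 -m crank '[[[0,0,15,0,0,0,0],[0,0,28,0,0,0,0],[0,0,30,0,0,0,0],[0,0,22,0,0,0,0],[0,0,13,0,0,0,0],[0,0,5,0,0,0,0],[0,0,0,0,0,0,0]]]'
```

```text
t: 11.68
ee_pos: [0.429, 0.2048, 0.1328]
tcp_rot: [-0.001, 1.0, -0.0, -0.001]
wrist_force: [-0.2, -0.1, -2.4]
finger_gap: 0.654
finger_force: 30.0
t: 12.55
ee_pos: [0.4311, 0.2037, 0.021]
tcp_rot: [0.0, 1.0, 0.0, 0.0]
wrist_force: [0.1, 0.6, -3.0]
finger_gap: 0.656
finger_force: 30.0
```

```bash
python3 -m crank '[[[0,0,0.7,0,0,0,0],[0,0,0.7,0,0,0,0],[0,0,0,0,0,0,0]]]'
```

```text
t: 12.92
ee_pos: [0.4309, 0.204, 0.0197]
tcp_rot: [-0.0, 1.0, 0.0, 0.0]
wrist_force: [0.2, -0.3, -2.2]
finger_gap: 0.661
finger_force: 30.0
```

```bash
python3 -m crank '[[[0,0,0.7,0,0,0,0],[0,0,0.5,0,0,0,0],[0,0,0,0,0,0,0]]]'
```

```text
t: 13.3
ee_pos: [0.4309, 0.204, 0.0193]
tcp_rot: [-0.0, 1.0, 0.0, 0.0]
wrist_force: [-3.2, -1.1, 6.1]
finger_gap: 0.655
finger_force: 30.0
```

```bash
python3 -m crank '[[[0,0,0,0,0,0,1],[0,0,0,0,0,0,1],[0,0,0,0,0,0,1],[0,0,0,0,0,0,1],[0,0,-20,0,0,0,1],[0,0,-40,0,0,0,1],[0,0,-35,0,0,0,1],[-35,7,0,0,0,0,1],[-45,10,0,0,0,0,1],[-45,10,0,0,0,0,1],[-35,7,0,0,0,0,1],[0,0,0,0,0,0,1]]]'
```

```text
t: 14.8
ee_pos: [0.592, 0.2378, 0.1114]
tcp_rot: [0.0, 1.0, -0.0, -0.001]
wrist_force: [0.4, -0.4, 0.4]
finger_gap: 0.999
finger_force: 0.0
```

```bash
python3 -m crank '[[[1,0,25,0,0,0,1],[0,0,35,0,0,0,1],[0,0,22,0,0,0,1],[0,0,8.5,0,0,0,1],[0,0,0,0,0,0,1],[0,0,0,0,0,0,0],[0,0,0,0,0,0,0],[0,0,0,0,0,0,0],[0,0,0,0,0,0,0],[0,0,0,0,0,0,0]]]'; python3 -m crank '[[[0,0,-4,0,0,0,0],[0,0,-15,0,0,0,0],[0,0,-30,0,0,0,0],[0,0,-35,0,0,0,0],[0,0,-16,0,0,0,0],[0,0,0,0,0,0,0]]]'
```

```text
t: 16.05
ee_pos: [0.5899, 0.238, 0.0231]
tcp_rot: [-0.0, 1.0, 0.0, 0.0]
wrist_force: [-0.3, 0.0, 1.0]
finger_gap: 0.626
finger_force: 30.0
t: 16.8
ee_pos: [0.5906, 0.2381, 0.1245]
tcp_rot: [-0.0, 1.0, 0.001, 0.002]
wrist_force: [0.2, 0.2, -3.2]
finger_gap: 0.629
finger_force: 30.0
```

```bash
python3 -m crank '[[[2,-14,0,0,0,0,0],[4,-28,0,0,0,0,0],[5,-35,0,0,0,0,0],[5,-35,0,0,0,0,0],[5,-35,0,0,0,0,0],[5,-35,0,0,0,0,0],[5,-35,0,0,0,0,0],[5,-35,0,0,0,0,0],[5,-32,0,0,0,0,0],[4,-26,0,0,0,0,0],[3,-16.5,0,0,0,0,0],[0,0,0,0,0,0,0]]]'; python3 -m crank '[[[0,0,10,0,0,0,0],[0,0,16,0,0,0,0],[0,0,10,0,0,0,0],[0,0,4,0,0,0,0],[0,0,0,0,0,0,0],[0,0,0,0,0,0,0]]]'
```

```text
t: 18.3
ee_pos: [0.5407, -0.0895, 0.1216]
tcp_rot: [0.001, 1.0, 0.0, -0.001]
wrist_force: [0.3, 1.2, -1.5]
finger_gap: 0.631
finger_force: 30.0
t: 19.05
ee_pos: [0.5421, -0.0887, 0.0831]
tcp_rot: [-0.0, 1.0, -0.0, 0.001]
wrist_force: [-0.2, -0.1, -2.8]
finger_gap: 0.631
finger_force: 30.0
```

```bash
python3 -m crank '[[[0,0,0.7,0,0,0,0],[0,0,0.7,0,0,0,0],[0,0,0,0,0,0,0]]]'
```

```text
t: 19.42
ee_pos: [0.5417, -0.0887, 0.0813]
tcp_rot: [0.0, 1.0, 0.0, 0.0]
wrist_force: [-0.5, 0.0, -1.8]
finger_gap: 0.624
finger_force: 30.0
```

```bash
python3 -m crank '[[[0,0,0.7,0,0,0,0],[0,0,0.7,0,0,0,0],[0,0,0,0,0,0,0]]]'
```

```text
t: 19.8
ee_pos: [0.5419, -0.0887, 0.0811]
tcp_rot: [-0.0, 1.0, -0.0, 0.001]
wrist_force: [-3.1, 1.4, 4.2]
finger_gap: 0.626
finger_force: 30.0
```

```bash
python3 -m crank '[[[0,0,0,0,0,0,1],[0,0,0,0,0,0,1],[0,0,0,0,0,0,1],[0,0,0,0,0,0,1],[0,0,-20,0,0,0,1],[0,0,-40,0,0,0,1],[0,0,-25,0,0,0,1],[-3,-35,0,0,0,0,0.25],[-4,-45,0,0,0,0,0.25],[-4,-45,0,0,0,0,0.25],[-2,-21,0,0,0,0,0.25],[0,0,0,0,0,0,0.25]]]'; python3 - <<'E'
from h import *
o=manip.observe();print(o["ee_pos"],o["finger_gap"],o["qpos"])
a=lambda n:np.radians(84.8-22.5*n)
P=np.array([[.527+.036*np.cos(a(n)),-.258+.036*np.sin(a(n))] for n in np.linspace(2,6,13)])
print(P.round(4));print((np.diff(P,axis=0)*[-1000,1000]).round(1))
crop('scene',100,110,300,200,2.6,'pics/c5.png')
E
```

```text
t: 21.3
ee_pos: [0.5545, -0.2352, 0.1643]
tcp_rot: [0.001, 1.0, 0.001, -0.0]
wrist_force: [0.3, 0.0, 0.1]
finger_gap: 0.504
finger_force: 0.0
[ 0.55454108 -0.23521769  0.16434606] 0.5044846802860802 [-4.95681926e-01  2.07067432e-01  1.25491742e+00  6.56864504e-04
  1.68069229e+00 -2.06468616e+00]
[[ 0.5547 -0.235 ]
 [ 0.5574 -0.2388]
 [ 0.5597 -0.2429]
 [ 0.5614 -0.2473]
 [ 0.5625 -0.2519]
 [ 0.563  -0.2566]
 [ 0.5629 -0.2613]
 [ 0.5621 -0.2659]
 [ 0.5608 -0.2704]
 [ 0.5589 -0.2747]
 [ 0.5564 -0.2788]
 [ 0.5535 -0.2824]
 [ 0.55   -0.2857]]
[[-2.8 -3.8]
 [-2.3 -4.1]
 [-1.7 -4.4]
 [-1.1 -4.6]
 [-0.5 -4.7]
 [ 0.1 -4.7]
 [ 0.7 -4.7]
 [ 1.3 -4.5]
 [ 1.9 -4.3]
 [ 2.5 -4. ]
 [ 3.  -3.7]
 [ 3.4 -3.2]]
```

View pics/c5.png

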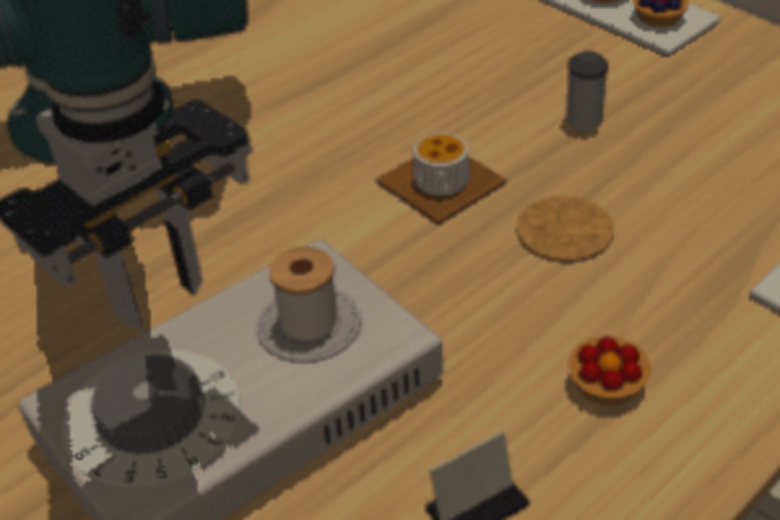

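The pot (303,290) is upright and wholly on the plate, the ramekin (440,165) is on the board, and nothing else has moved. Next the fingers go down either side of the pin.

```bash
python3 -m crank '[[[0,0,0,0,0,0,0.25],[0,0,0,0,0,0,0.25],[0,0,10,0,0,0,0.25],[0,0,20,0,0,0,0.25],[0,0,20,0,0,0,0.25],[0,0,12,0,0,0,0.25],[0,0,4.5,0,0,0,0.25],[0,0,0,0,0,0,0.25]]]'; python3 -m crank '[[[0,-3,0,0,0,0,0.25],[0,-2.5,0,0,0,0,0.25],[0,0,0,0,0,0,0.25]]]'
```

```text
t: 22.35
ee_pos: [0.5548, -0.2346, 0.0984]
tcp_rot: [-0.0, 1.0, 0.0, 0.0]
wrist_force: [-0.3, 0.4, 0.5]
finger_gap: 0.252
finger_force: 0.0
t: 22.72
ee_pos: [0.5549, -0.2406, 0.0988]
tcp_rot: [0.0, 1.0, -0.0, 0.0]
wrist_force: [-0.4, 0.2, -0.2]
finger_gap: 0.25
finger_force: 0.0
```

Next I push along the arc, stopping a little short of 6 so that the click draws it in.

```bash
python3 -m crank '[[[-2.8,-3.8,0,0,0,0,0.25],[-2.3,-4.1,0,0,0,0,0.25],[-1.7,-4.4,0,0,0,0,0.25],[-1.1,-4.6,0,0,0,0,0.25],[-0.5,-4.7,0,0,0,0,0.25],[0.1,-4.7,0,0,0,0,0.25],[0,0,0,0,0,0,0.25]]]'; python3 -m crank '[[[0.7,-4.7,0,0,0,0,0.25],[1.3,-4.5,0,0,0,0,0.25],[1.9,-4.3,0,0,0,0,0.25],[2.5,-4,0,0,0,0,0.25],[3,-3.7,0,0,0,0,0.25],[2,-1.8,0,0,0,0,0.25],[0,0,0,0,0,0,0.25],[0,0,0,0,0,0,0.25]]]'
```

```text
t: 23.6
ee_pos: [0.5629, -0.2668, 0.0983]
tcp_rot: [0.0, 1.0, 0.0, -0.0]
wrist_force: [0.5, -0.3, -0.5]
finger_gap: 0.253
finger_force: 0.0
t: 24.6
ee_pos: [0.5516, -0.2893, 0.0984]
tcp_rot: [-0.0, 1.0, 0.0, 0.0]
wrist_force: [0.7, 0.2, -1.2]
finger_gap: 0.247
finger_force: 0.0
```

```bash
python3 -m crank '[[[0,0,-10,0,0,0,0.25],[0,0,-25,0,0,0,0.25],[0,0,-40,0,0,0,0.25],[0,0,-30,0,0,0,0.25],[30,0,0,0,0,0,0.25],[50,0,0,0,0,0,0.25],[50,0,0,0,0,0,0.25],[50,0,0,0,0,0,0.25],[0,0,0,0,0,0,0.25]]]'; python3 -c "
from h import *
a=manip.get_image('scene')[220:310,100:290,::-1];b=manip.get_image('top')[190:310,210:440,::-1]
f=lambda i:cv2.resize(i,(700,int(i.shape[0]*700/i.shape[1])),interpolation=cv2.INTER_CUBIC)[:300]
b=manip.get_image('top')[205:285,250:437,::-1]
cv2.imwrite('pics/c6.png',np.vstack([f(a),f(b)]))"
```

```text
t: 25.72
ee_pos: [0.3697, -0.2895, 0.2048]
tcp_rot: [0.001, 1.0, -0.001, 0.001]
wrist_force: [0.2, -0.4, -0.5]
finger_gap: 0.247
finger_force: 0.0
```

View pics/c6.png

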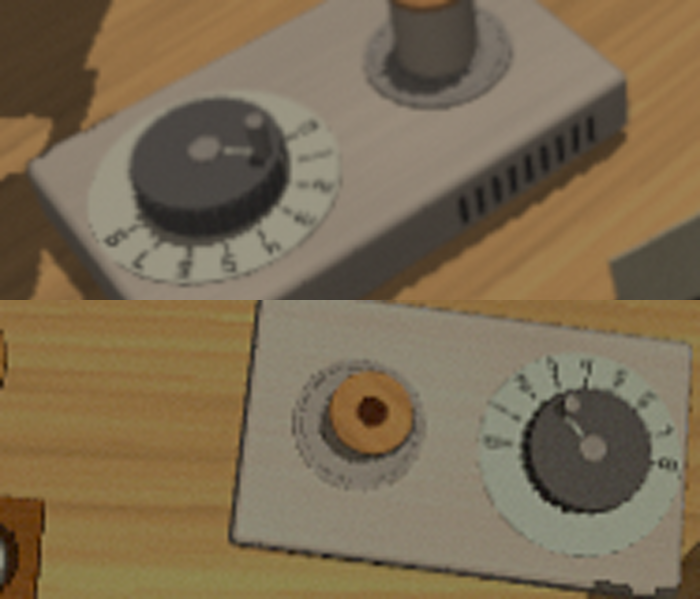

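The pin is still at 2: in the top view its top is at (572,404) and the cap at (593,447). The fingers passed over it without force. The tips also looked higher than reported in the earlier pictures, so I'll check that against picture c5.

```bash
python3 - <<'E'
from h import *
for z in(.164,.174,.184,.194,.204):
  for dx in (0,):
    P=pix("scene",[[.5545+dx,-.2352-.030,z],[.5545+dx,-.2352+.030,z]])
    print(z,((P-[100,110])*2.6).round().tolist(), "c5 seen (132,325),(190,290)")
crop('scene',60,110,180,140,4,'pics/c7.png')
print(((pix("scene",[[.3697,-.2895+s,z] for z in(.205,.225,.235) for s in(-.018,.018)])-[60,110])*4).round().tolist())
E
```

```text
0.164 [[137.0, 354.0], [197.0, 315.0]] c5 seen (132,325),(190,290)
0.174 [[134.0, 345.0], [195.0, 307.0]] c5 seen (132,325),(190,290)
0.184 [[132.0, 337.0], [193.0, 298.0]] c5 seen (132,325),(190,290)
0.194 [[129.0, 328.0], [191.0, 289.0]] c5 seen (132,325),(190,290)
0.204 [[126.0, 319.0], [189.0, 280.0]] c5 seen (132,325),(190,290)
[[100.0, 367.0], [159.0, 337.0], [89.0, 340.0], [149.0, 309.0], [83.0, 325.0], [143.0, 295.0]]
```

View pics/c7.png

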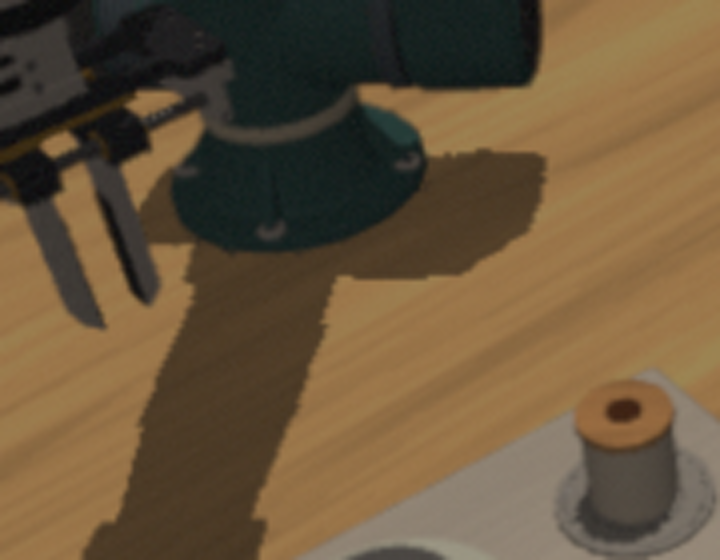

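The tips appear at (100,327) and (152,303), which puts them about 28–30 mm above the reported TCP; that is why they missed. I'll go back over the pin and run the push about 25 mm lower.

```bash
python3 -m crank '[[[-40,12,0,0,0,0,0.25],[-50,15,0,0,0,0,0.25],[-50,15,0,0,0,0,0.25],[-35,10,0,0,0,0,0.25],[-10,2.5,0,0,0,0,0.25],[0,0,30,0,0,0,0.25],[0,0,35,0,0,0,0.25],[0,0,25,0,0,0,0.25],[0,0,15,0,0,0,0.25],[0,0,0,0,0,0,0.25]]]'
```

```text
t: 27.18
ee_pos: [0.5558, -0.2348, 0.0973]
tcp_rot: [0.0, 1.0, 0.001, -0.001]
wrist_force: [0.3, -0.1, 0.0]
finger_gap: 0.255
finger_force: 0.0
```

```bash
python3 -m crank '[[[0,0,8,0,0,0,0.25],[0,0,8,0,0,0,0.25],[0,0,6,0,0,0,0.25],[0,0,0,0,0,0,0.25]]]'; python3 -m crank '[[[0,-3,0,0,0,0,0.25],[0,-2.5,0,0,0,0,0.25],[0,0,0,0,0,0,0.25]]]'
```

```text
t: 27.68
ee_pos: [0.5562, -0.2347, 0.0757]
tcp_rot: [-0.0, 1.0, 0.0, -0.001]
wrist_force: [-0.2, -0.2, -0.4]
finger_gap: 0.251
finger_force: 0.0
t: 28.05
ee_pos: [0.5567, -0.2408, 0.0766]
tcp_rot: [0.0, 1.0, -0.0, 0.0]
wrist_force: [0.5, -0.2, 1.2]
finger_gap: 0.254
finger_force: 0.0
```

```bash
python3 -m crank '[[[-1.5,-3.8,0,0,0,0,0.25],[-2.3,-4.1,0,0,0,0,0.25],[0,0,0,0,0,0,0.25]]]'; python3 -m crank '[[[-1.7,-4.4,0,0,0,0,0.25],[-1.1,-4.6,0,0,0,0,0.25],[-0.5,-4.7,0,0,0,0,0.25],[0.1,-4.7,0,0,0,0,0.25],[0,0,0,0,0,0,0.25]]]'
```

```text
t: 28.42
ee_pos: [0.5616, -0.2474, 0.0765]
tcp_rot: [-0.0, 1.0, 0.001, 0.001]
wrist_force: [2.7, 4.2, 1.2]
finger_gap: 0.249
finger_force: 2.1
t: 29.05
ee_pos: [0.563, -0.2681, 0.0762]
tcp_rot: [0.001, 1.0, -0.001, -0.0]
wrist_force: [0.1, -0.1, 0.3]
finger_gap: 0.249
finger_force: 0.0
```

The fingers are engaged now, with a 4 N reaction. I'll carry on round.

```bash
python3 -m crank '[[[0.7,-4.7,0,0,0,0,0.25],[1.3,-4.5,0,0,0,0,0.25],[1.9,-4.3,0,0,0,0,0.25],[2.5,-4,0,0,0,0,0.25],[0,0,0,0,0,0,0.25]]]'; python3 -m crank '[[[3,-3.2,0,0,0,0,0.25],[2,-1.8,0,0,0,0,0.25],[0,0,0,0,0,0,0.25],[0,0,0,0,0,0,0.25]]]'
```

```text
t: 29.68
ee_pos: [0.5572, -0.2842, 0.0764]
tcp_rot: [0.0, 1.0, 0.0, 0.0]
wrist_force: [1.5, 2.7, -0.1]
finger_gap: 0.248
finger_force: 1.2
t: 30.18
ee_pos: [0.5518, -0.2899, 0.0763]
tcp_rot: [0.0, 1.0, -0.0, -0.0]
wrist_force: [0.6, 0.3, 0.2]
finger_gap: 0.251
finger_force: 0.0
```

```bash
python3 -m crank '[[[0,0,-10,0,0,0,0.25],[0,0,-25,0,0,0,0.25],[0,0,-45,0,0,0,0.25],[0,0,-45,0,0,0,0.25],[30,0,0,0,0,0,0.25],[50,0,0,0,0,0,0.25],[50,0,0,0,0,0,0.25],[50,0,0,0,0,0,0.25],[0,0,0,0,0,0,0.25]]]'; python3 -c "
from h import *
a=manip.get_image('scene')[220:310,100:290,::-1];b=manip.get_image('top')[190:310,210:440,::-1]
f=lambda i:cv2.resize(i,(700,int(i.shape[0]*700/i.shape[1])),interpolation=cv2.INTER_CUBIC)[:300]
b=manip.get_image('top')[205:285,250:437,::-1]
cv2.imwrite('pics/c8.png',np.vstack([f(a),f(b)]))"
```

```text
t: 31.3
ee_pos: [0.3701, -0.2895, 0.2028]
tcp_rot: [0.002, 1.0, -0.001, 0.001]
wrist_force: [0.3, -0.9, 0.6]
finger_gap: 0.25
finger_force: 0.0
```

View pics/c8.png

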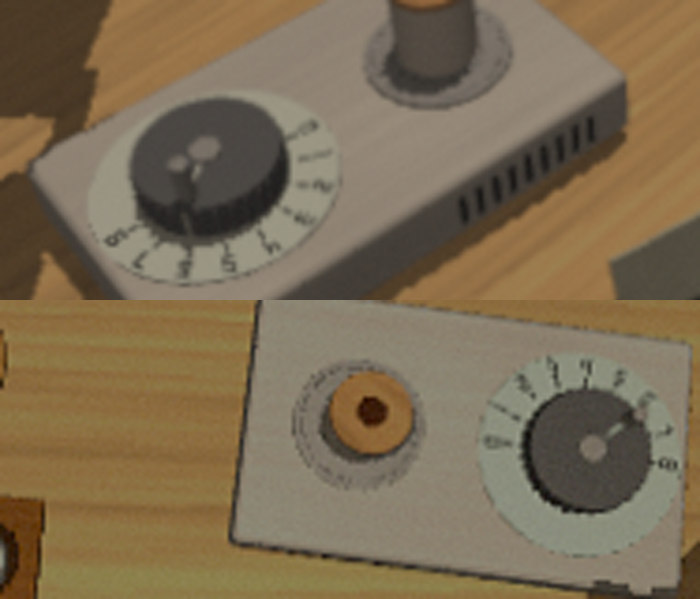

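The white line runs to the tick of 6: rim at (190,235) and numeral at (185,270) in the scene half, pin at (643,412) in the top half. The pot stands within the plate, and the ramekin showed upright on the board in c5. I'll hand in.

```bash
python3 -c "
from workcell import manip
print(manip.sign_off())"
```

```text
the job is handed in; nothing more can be done
None
```

The job is handed in: the pot is on the cold plate, the ramekin is on the board, and the sleeve was then turned to 6; it took about 31 s, and the first pass at the pin missed over its top without moving the sleeve.

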